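# Load the indexed jar steriliser and wind its timer

## Task

Load all the empty glass jars on the bench into the steriliser, one after another: stand a jar upright in the nest in the open bay, then pull up the crank's sprung red knob, swing the crank on to the next hole and let the pin snap in (do this first of all too, since the crank was left between holes). When every jar stands in a nest under the hood, the bay is empty and the pin is home, and only then, wind the timer key clockwise all the way to its stop. Leave everything else on the bench where it is.

Things in the scene. Friction and masses are not known exactly. Their poses are not given: they have to be found in the camera images.
- jar1: empty clear-glass honey jar, faintly blue, open at the top: round body 52 mm in diameter up to 55 mm, neck 45 mm in diameter, 75 mm tall in all, about 120 g. Origin at the centre of its underside, z up the jar. Two or three of the three are there
- jar2: empty clear-glass honey jar, faintly blue, open at the top: round body 52 mm in diameter up to 55 mm, neck 45 mm in diameter, 75 mm tall in all, about 120 g. Origin at the centre of its underside, z up the jar. Two or three of the three are there
- jar3: empty clear-glass honey jar, faintly blue, open at the top: round body 52 mm in diameter up to 55 mm, neck 45 mm in diameter, 75 mm tall in all, about 120 g. Origin at the centre of its underside, z up the jar. Two or three of the three are there
- steriliser: the jar steriliser, fixed: base plate 390 x 390 x 16 mm; over its rear two thirds a steel hood (roof top 131 mm above the bench, front edge 74 mm ahead of the axis, 386 mm wide), amber window in its front and an opening either side of it for jars. Origin on the turntable's axis at bench level; -x points out of the open front to the bay. Timer housing 90 x 90 x 85 mm on its right (-y) side, its key 82 mm from the hood
- axis (a point): the vertical axis about which turntable and crank turn, at the upper face of the round index plate on the hood's roof (141 mm above the bench)
- bay (a point): the place in the open front where a nest stands when the crank is locked, at the height of the nest's floor (28 mm above the bench), 140 mm from the axis; open from above
- nest0 (a point): centre of the floor of nest 0 on the turntable, turning with it: a blue ring, inner radius 29 mm, rim 8 mm high, floor 28 mm above the bench. Four nests, every 90 degrees at 140 mm from the axis. With the crank locked one nest is in the bay, the other three under the hood, which is too low to load them from above
- nest1 (a point): centre of the floor of nest 1 on the turntable, turning with it: a blue ring, inner radius 29 mm, rim 8 mm high, floor 28 mm above the bench. Four nests, every 90 degrees at 140 mm from the axis. With the crank locked one nest is in the bay, the other three under the hood, which is too low to load them from above
- nest2 (a point): centre of the floor of nest 2 on the turntable, turning with it: a blue ring, inner radius 29 mm, rim 8 mm high, floor 28 mm above the bench. Four nests, every 90 degrees at 140 mm from the axis. With the crank locked one nest is in the bay, the other three under the hood, which is too low to load them from above
- nest3 (a point): centre of the floor of nest 3 on the turntable, turning with it: a blue ring, inner radius 29 mm, rim 8 mm high, floor 28 mm above the bench. Four nests, every 90 degrees at 140 mm from the axis. With the crank locked one nest is in the bay, the other three under the hood, which is too low to load them from above
- turntable (a joint): angle of the turntable, rad, positive counter-clockwise from above, no end stops, little friction (under 1 N at the knob). The crank, a dark arm on top of the hood, turns with it; its sprung pin drops into one of four holes in the round index plate, 65 mm from the axis, at every multiple of pi/2 of this angle. At the start it stands between two holes
- plunger (a joint): height of the sprung plunger, m: 0 = pin fully home in a hole (turntable locked), 0.007 = pin resting on the plate between holes (turntable free), 0.012 = pulled up to its stop. The spring pulls it down with 7.5 N at 0, 11 N at 0.012; pin 8 mm, holes 10 mm in diameter
- knob_grip (a point): middle of the plunger's red round knob (29 mm in diameter, 30 mm tall) at the end of the crank, 65 mm from the axis, 192 mm above the bench when home; moves with crank and plunger. The knob spins freely on the plunger. It is the handle for pulling the plunger up and for swinging the crank. The crank's arm lies 20 mm under the knob's underside
- timer_key (a joint): angle of the timer's winding key, rad: 0 = run down, grows as it is wound clockwise seen from above, 5.5 = fully wound against its stop. The clockwork's spring works against winding (about 0.08 N m at the end), the clockwork holds it where it is let go and does not run down noticeably
- key_grip (a point): middle of the brass winding key's flat wing, on the key's upright axis, 114 mm above the bench. The wing is 46 mm long, 10 mm thick and 26 mm tall, its underside 16 mm over the timer's housing; this point's x axis runs along the wing's length
- honey1: jar filled with amber honey, brass-coloured lid, 52 mm in diameter, 75 mm tall; not part of the job. Origin at its underside
- honey2: like honey1
- lid1: loose brass-coloured jar lid, 50 mm in diameter, 12 mm tall; not part of the job
- lid2: like lid1
- hive_tool: yellow flat hive tool, 240 x 42 x 20 mm, lying; not part of the job
- bee_brush: brush with wooden handle, 200 mm long, lying; not part of the job
- tape: roll of paper tape, 90 mm in diameter, 24 mm tall, lying flat; not part of the job

How it is judged:
By the outcome, as a careful person would: the job done as asked, in the order asked, and still so for the second after the job is handed in, with the robot touching nothing.
Of jar1, jar2, jar3 only 2 to 3 are there at a start; the rules pass over those that are not, and their reading is None.
At some moment in a run one of jar1, jar2, jar3 may be knocked a few centimetres aside while the robot is not near it.
Once in a run the grip may slacken for a moment while it holds something.
It also fails if it takes over 210 s, if anything falls off the work surface, if the arm or the gripper's body presses on something with over 40 N, if the wrist force passes 120 N, or if a joint passes its speed limit or range.

## Robot

A 7-joint arm with a two-finger parallel gripper is mounted at the origin on the work surface. World frame = base frame: x ahead of the robot, y to its left, z up, the work surface at z = 0. Lengths are in m, angles in rad, forces in N, time in s.
With the tool pointing down it reaches from about 0.35 to 0.9 m from the base axis. Payload 19.9 kg.
Tool frame: the origin (TCP) lies between the finger pads; the fingertips stand 19 mm ahead of it and the grasp point (between the pads) is the TCP; z points along the fingers, y is the direction in which the jaws open and shut (so a half turn about z gives the same grasp; the last joint's range is limited). The gripper opens to 94 mm and grips with 3 to 60 N. Pads are 16 mm wide; open, the fingers measure 119 mm over their backs; the gripper's body (75 mm by 177 mm) begins 78 mm behind the grasp point.
Start: joints at [-1.169, 0.417, -0.01, 1.614, 0.005, 1.111, -0.053], TCP at [0.268, 0.564, 0.224] pointing down, gripper open.
Joint ranges: [-2.81, 2.81], [-0.39, 2.02], [-1.27, 1.25], [0.06, 2.57], [-1.19, 4.33], [0.19, 2], [-2.82, 2.82]. Speed limits (rad/s): [1.89, 1.89, 2.39, 2.39, 3.01, 3.01, 3.01].

## Interface

Orientations are given as a 3x3 rotation matrix whose columns are the frame's x, y, z axes.
In Python, from rig import robot gives the robot as it stands. Calls block until the motion is done:
- robot.move_ptp(position, orientation): joint-space move of the TCP to a pose.
- robot.move_linear(position, velocity=0.15, frame=None, threshold=None): straight line of the TCP; frame=None keeps the orientation; velocity is the mean speed in m/s. With threshold (N) it stops when the force on the tool has changed by that much, and returns True; else False.
- robot.goto_joints(angles): joint-space move.
- robot.gripper_to(opening): finger opening in m; the grip force is fixed at half the most; returns when the fingers have stopped.
- robot.pause(seconds).
- robot.ik(position, orientation): joint angles nearest the present ones, or None.
- robot.get_state(): the state.
- robot.grab_frame(name): name is "scene" or "top"; returns the picture (400x640x3 uint8, red, green, blue); there is no depth.
- robot.camera_info(name): a dict with "fx", "fy", "cx", "cy" (pixels), "dist" ([k1, k2, p1, p2, k3] as OpenCV has them; the pictures are not rectified), "rvec" (rotation vector, rad) and "tvec" (3), from world to camera coordinates, as OpenCV has them. Camera axes: x right, y down, z forward; pixel columns grow to the right and rows downward; lengths in m; the calibration is good to about 2 mm. A picture is of the moment at which its call begins. camera_info takes no time and is no camera call.
A pose or a line that the arm cannot do raises robot.PlanningError and nothing moves.
- robot.sign_off(): hands the job in, once; it reports no verdict.
The state is a dict: "time": time; "qpos": joint angles; "joint_vel": joint speeds; "effort": joint torques, N m; "ee_pos": TCP position; "tool_rot": TCP orientation; "force": force on the tool from outside, world axes, zero at the start; "moment": the same for the moment, N m; "opening": finger opening in m.
Only numpy, scipy, OpenCV 4.12 (cv2) and the standard library are available. Lean on these libraries where they do the work, as an engineer would, in place of code of your own. Each camera call takes 0.05 s, during which the arm holds its last target.

## Working session

There is one attempt and no reset: what is moved stays moved. The work goes in short steps, each a Python script; the robot and the scene stay as the last script left them, time stands still between calls to the robot, and variables do not carry over. Pictures are saved under pics/ and viewed, and the job is handed in when it is done.

```bash
mkdir -p pics; ls; python3 - <<'E'
from rig import robot
import cv2
for n in("scene","top"):
    im=robot.grab_frame(n); cv2.imwrite(f"pics/{n}0.png",im[:,:,::-1]); print(n,robot.camera_info(n))
print(robot.get_state())
E
```

```text
pics
scene {'fx': 437.93885465417395, 'fy': 437.93885465417395, 'cx': 315.7178976638652, 'cy': 197.1075750799746, 'dist': array([-0.07318671,  0.        ,  0.        ,  0.        ,  0.        ]), 'rvec': array([ 0.71576058,  2.66747864, -1.08762565]), 'tvec': array([ 0.4231215 , -0.11953614,  1.54658733])}
top {'fx': 370.35396301111797, 'fy': 370.35396301111797, 'cx': 323.45623009604304, 'cy': 201.97482628052728, 'dist': array([0.00012461, 0.        , 0.        , 0.        , 0.        ]), 'rvec': array([ 2.10681553, -2.13611051,  0.2087245 ]), 'tvec': array([0.08026057, 0.53140162, 1.02014257])}
{'time': 0.1, 'qpos': array([-1.16848962,  0.41790829, -0.01029928,  1.61407297,  0.00466883,
        1.11071654, -0.05303986]), 'joint_vel': array([-0.00018413,  0.00023447,  0.00017381, -0.00290112, -0.00019926,
       -0.00128733,  0.00100423]), 'effort': array([ 4.56670859e-04, -8.52596498e+01,  6.38551600e-01, -4.26700687e+01,
       -4.91013250e-02,  1.63255882e-02,  4.83441204e-05]), 'ee_pos': array([0.26823381, 0.56417538, 0.22390882]), 'tool_rot': array([[-9.03102524e-01,  4.29424803e-01, -4.10736525e-04],
       [ 4.29424996e-01,  9.03101973e-01, -1.00007748e-03],
       [-5.85211107e-05, -1.07955303e-03, -9.99999416e-01]]), 'force': array([-0.38837346,  0.19287324, -0.13963056]), 'moment': array([-0.01854479, -0.01776918,  0.01817471]), 'opening': 0.0938030547279506}
```

View pics/scene0.png

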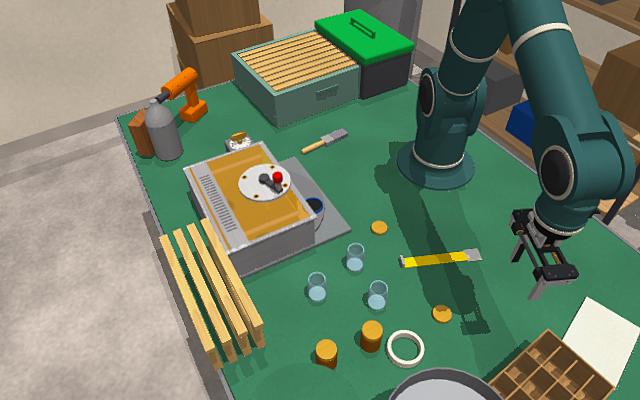

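View pics/top0.png

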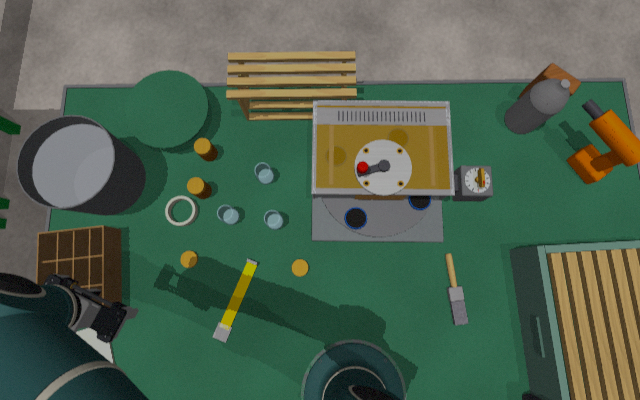

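The scene view shows three jars at (355,257), (317,287) and (377,294). In the top view they are at about (264,173), (229,214) and (273,219). The steriliser is at about (382,170), the red knob at (362,168), the key at (480,180), and nests are visible at (355,217) and (419,200). I'll zoom in to measure.

```bash
cat > h.py <<'E'
import numpy as np, cv2
from rig import robot
CI={n:robot.camera_info(n) for n in("scene","top")}
def K(c): return np.array([[c['fx'],0,c['cx']],[0,c['fy'],c['cy']],[0,0,1.]])
def ray(n,uv):
    c=CI[n];R=cv2.Rodrigues(c['rvec'])[0]
    p=cv2.undistortPoints(np.array([[uv]],float),K(c),c['dist'])[0,0]
    o=-R.T@c['tvec'];d=R.T@np.array([p[0],p[1],1]);return o,d/np.linalg.norm(d)
def onz(n,uv,z):
    o,d=ray(n,uv);return o+d*(z-o[2])/d[2]
def proj(n,P):
    c=CI[n];return cv2.projectPoints(np.atleast_2d(np.array(P,float)),c['rvec'],c['tvec'],K(c),c['dist'])[0][:,0]
def grab(n,f=None):
    im=robot.grab_frame(n)[:,:,::-1].copy()
    if f: cv2.imwrite(f,im)
    return im
def crop(im,x0,y0,x1,y1,s,f): cv2.imwrite(f,cv2.resize(im[y0:y1,x0:x1],None,fx=s,fy=s,interpolation=cv2.INTER_CUBIC))
E
python3 - <<'E'
from h import *
t=cv2.imread('pics/top0.png');s=cv2.imread('pics/scene0.png')
crop(t,305,90,505,250,4,'pics/tc1.png');crop(t,180,150,300,240,6,'pics/tc2.png');crop(s,290,230,410,320,6,'pics/sc2.png')
for uv in[(264,173),(229,214),(273,219)]:print(onz('top',uv,.04))
E
```

```text
[0.62472475 0.24814042 0.04      ]
[0.50283103 0.34769061 0.04      ]
[0.48640909 0.21975694 0.04      ]
```

View pics/tc1.png

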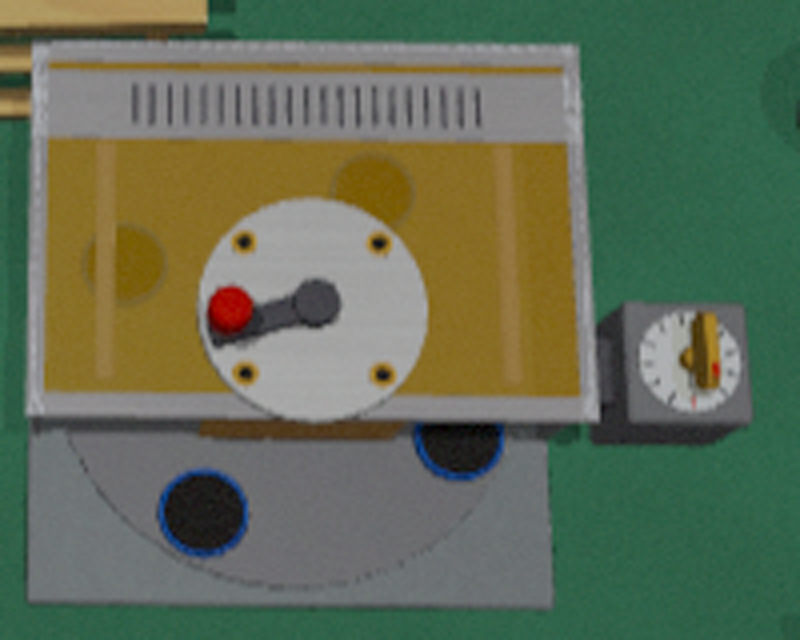

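View pics/tc2.png

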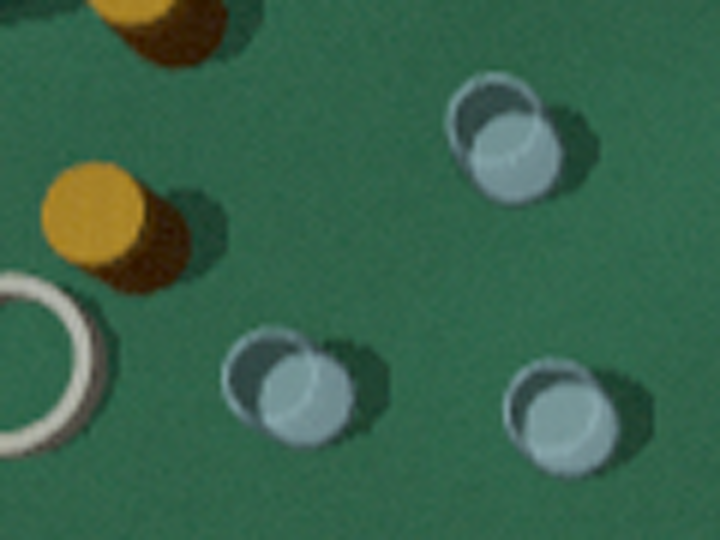

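View pics/sc2.png

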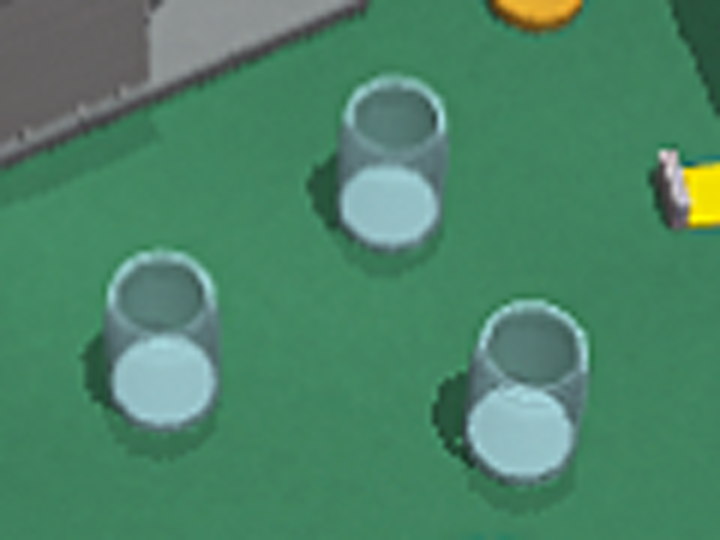

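```bash
cat >> h.py <<'E'
def holes(t):
    # dark holes in brass rings on the index plate
    b,g,r=[t[:,:,i].astype(int) for i in range(3)]
    return b,g,r
def blobs(m,amin=3):
    n,l,s,c=cv2.connectedComponentsWithStats(m.astype(np.uint8),connectivity=8)
    return [(c[i],s[i]) for i in range(1,n) if s[i,4]>=amin]
E
python3 - <<'E'
from h import *
t=cv2.imread('pics/top0.png');s=cv2.imread('pics/scene0.png')
for n in CI: print(n,ray(n,(320,200))[0])
H=cv2.cvtColor(t,cv2.COLOR_BGR2HSV);roi=np.zeros(t.shape[:2],bool)
# holes
roi[140:195,350:415]=1
m=roi&(H[:,:,1]>90)&(H[:,:,0]<35)&(H[:,:,0]>8)
print('holes');
for c,st in blobs(m,4): print(c,st,onz('top',c,.141))
# red knob
for n,im in(('top',t),('scene',s)):
    h=cv2.cvtColor(im,cv2.COLOR_BGR2HSV)
    m=((h[:,:,0]<6)|(h[:,:,0]>174))&(h[:,:,1]>170)&(h[:,:,2]>90)
    for c,st in blobs(m,10): print('red',n,c,st,onz(n,c,.2))
# blue rings
m=(H[:,:,0]>100)&(H[:,:,0]<125)&(H[:,:,1]>150)&(H[:,:,2]>60)
roi[:]=0;roi[185:240,310:450]=1
for c,st in blobs(m&roi,10):
    ys,xs=np.where(m&roi);k=(abs(xs-c[0])<20)&(abs(ys-c[1])<20)
    P=np.array([onz('top',(x,y),.036)[:2] for x,y in zip(xs[k],ys[k])])
    A=np.c_[2*P,np.ones(len(P))];q=np.linalg.lstsq(A,(P**2).sum(1),rcond=None)[0]
    print('ring',c,st,q[:2],np.sqrt(q[2]+q[0]**2+q[1]**2))
# base plate corners / front edge
for uv in[(312,241),(443,241)]:print('basecorner',onz('top',uv,.016))
E
```

```text
scene [0.92274121 0.81173001 1.03677197]
top [0.32701662 0.07774425 1.10296703]
holes
[355.2673031  159.63245823] [350 140  25  48 419] [ 0.6305708  -0.01442692  0.141     ]
[409.        158.9516129] [391 140  24  49 372] [ 0.63054099 -0.16006988  0.141     ]
[365.6  150.08] [363 148   6   5  25] [ 0.6572806  -0.04337636  0.141     ]
[399.5 150.5] [397 148   6   6  26] [ 0.65485145 -0.1356045   0.141     ]
[365.92592593 183.        ] [363 181   7   5  27] [ 0.5650907  -0.04094565  0.141     ]
[400.5        183.30769231] [398 181   6   6  26] [ 0.56299341 -0.13337537  0.141     ]
red top [362.29545455 166.57954545] [357 162  11  10  88] [ 0.593388   -0.02601217  0.2       ]
red scene [277.14444444 177.23333333] [273 172   9  12  90] [ 0.59252441 -0.02317215  0.2       ]
ring [419.27419355 204.37096774] [409 196  22  14  62] [ 0.54228573 -0.2095539 ] 0.030779004893625856
ring [355.3        218.81111111] [345 208  22  21  90] [ 0.48777792 -0.01958855] 0.030053387432556505
basecorner [0.42333111 0.10794565 0.016     ]
basecorner [ 0.41802343 -0.27606731  0.016     ]
```

```bash
cat >> h.py <<'E'
AX=np.array([0.6101,-0.0884]); YAW=-0.025
def d2(a): return np.array([np.cos(a),np.sin(a)])
def Rd(a):  # tool down, jaw (tool y) along angle a
    y=np.array([*d2(a),0]);z=np.array([0,0,-1.]);x=np.cross(y,z);return np.c_[x,y,z]
def kp(th,z): # th: steriliser angle (rad)
    return np.array([*(AX+.065*d2(th+YAW)),z])
def Rk(th,flip): return Rd(th+YAW+np.pi/2+(np.pi if flip else 0))
def st(): 
    s=robot.get_state();print('t%.1f'%s['time'],'p',s['ee_pos'].round(4),'F',s['force'].round(1),'M',s['moment'].round(2),'op %.4f'%s['opening']);return s
def pickflip(th0,th1):
    best=None
    for f in(0,1):
        a=robot.ik(kp(th0,.25),Rk(th0,f));b=robot.ik(kp(th1,.2),Rk(th1,f))
        c=robot.ik(kp((th0+th1)/2,.2),Rk((th0+th1)/2,f))
        if any(v is None for v in(a,b,c)):print('flip',f,'none');continue
        q7=[a[6],c[6],b[6]];print('flip',f,np.round(q7,2))
        ok=max(abs(np.diff(q7)))<1.5
        sc=max(abs(np.array(q7)))+(0 if ok else 10)
        if best is None or sc<best[0]:best=(sc,f)
    return best[1]
def swing(th0,th1,z0,lift,push=6):
    """grip knob at th0 (TCP z z0), lift, swing ccw to th1, let pin snap."""
    f=pickflip(th0,th1)
    robot.gripper_to(.06)
    robot.move_ptp(kp(th0,.27),Rk(th0,f))
    robot.move_linear(kp(th0,z0),velocity=.1,threshold=12); st()
    robot.gripper_to(.02);st()
    robot.move_linear(kp(th0,z0+lift),velocity=.03);st()
    n=max(1,int(np.ceil((th1-th0-np.radians(10))/np.radians(20))))
    for a in np.linspace(th0,th1-np.radians(10),n+1)[1:]:
        robot.move_linear(kp(a,z0+lift),velocity=.07,frame=Rk(a,f))
    st()
    robot.gripper_to(.034);st()
    for a in np.radians([-5,-1,2,4,6,8]):
        hit=robot.move_linear(kp(th1+a,z0+lift),velocity=.03,frame=Rk(th1+a,f),threshold=push)
        s=st()
        if hit: print('hit at',np.degrees(a));break
    robot.gripper_to(.06)
    p=robot.get_state()['ee_pos'].copy();p[2]=.28
    robot.move_linear(p,velocity=.2);st()
E
python3 - <<'E'
from h import *
print(pickflip(np.radians(106.3),np.radians(135)))
for a in(135,225,315):print(a,pickflip(np.radians(a),np.radians(a+90)))
# path clear: raise first
q=robot.get_state()['ee_pos'];print(q)
for z in(.3,.35): print(robot.ik([.6,.0,z],Rd(0)))
E
```

```text
flip 0 [-2.45 -2.14 -1.88]
flip 1 [0.46 0.73 0.98]
1
flip 0 [-1.95 -1.15 -0.32]
flip 1 [0.95 1.84 2.67]
135 0
flip 0 [-0.36  0.48  1.18]
flip 1 [ 2.67 -2.45 -1.7 ]
225 0
flip 0 [1.17 1.81 2.44]
flip 1 [-1.75 -1.17 -0.44]
315 1
[0.26823381 0.56417538 0.22390882]
[-0.52855566  0.35809441  0.62548675  1.60313912 -0.21788121  1.25110659
  0.1356296 ]
[-0.53602544  0.32693538  0.63618832  1.52901039 -0.19679508  1.3504891
  0.1179142 ]
```

```bash
python3 - <<'E'
from h import *
p=robot.get_state()['ee_pos'].copy();p[2]=.32
robot.move_linear(p,velocity=.2)
swing(np.radians(106.3),np.radians(135),.199,.0035)
t=grab('top','pics/t1.png');s=grab('scene','pics/s1.png')
crop(t,305,90,505,250,4,'pics/t1c.png');crop(s,190,130,370,250,4,'pics/s1c.png')
E
```

```text
flip 0 [-2.45 -2.14 -1.88]
flip 1 [0.46 0.74 0.99]
t4.7 p [ 0.5937 -0.0257  0.1995] F [ 1.6 -0.8  0.2] M [-0.06  0.03 -0.02] op 0.0596
t5.3 p [ 0.5937 -0.0255  0.1992] F [-0.5 -0.4  1.4] M [ 0.   -0.04  0.04] op 0.0280
t5.6 p [ 0.5929 -0.0257  0.202 ] F [ -0.1  -2.1 -10.4] M [-0.38 -0.12  0.  ] op 0.0276
t6.0 p [ 0.5738 -0.0346  0.2023] F [  1.7  -1.1 -11.1] M [-0.47 -0.36 -0.01] op 0.0281
t6.4 p [ 0.5746 -0.034   0.2029] F [0.2 0.2 0.2] M [-0.08  0.06  0.01] op 0.0338
t6.6 p [ 0.5706 -0.0366  0.2025] F [-1.1  0.9  0.3] M [-0.04  0.01 -0.06] op 0.0343
hit at -5.0
t7.8 p [ 0.5705 -0.0363  0.2801] F [ 0.5  0.5 -0.9] M [ 0.    0.04 -0.01] op 0.0600
```

View pics/t1.png

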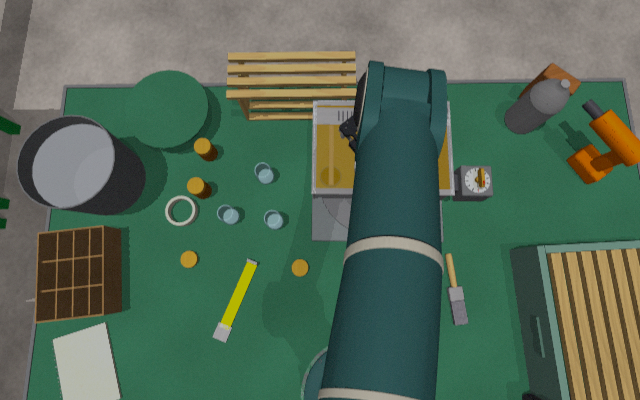

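View pics/s1c.png

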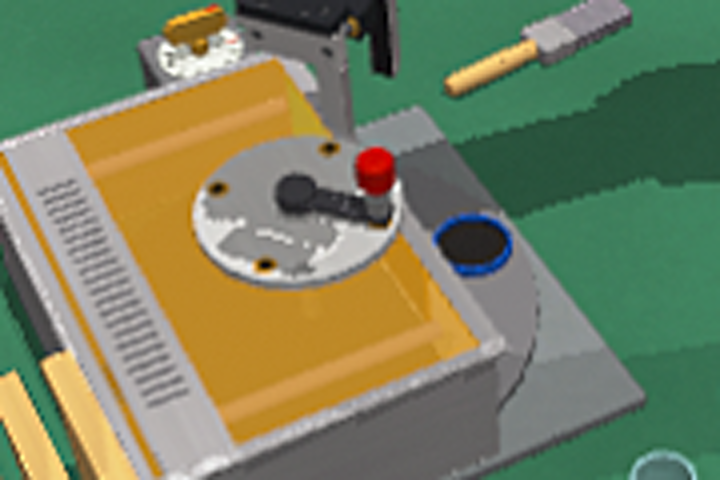

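The crank stopped just short of the front-left hole because a motion transient tripped the force threshold. I'll push on in small steps and read the static force after each one.

```bash
cat > patch.py <<'E'
import re
s=open('h.py').read()
i=s.index("    for a in np.radians([-5,-1,2,4,6,8]):")
s=s[:i]+"""    finish(th1,z0+lift,f)
def finish(th1,z,f,a0=-8,push=5):
    b=None;ok=False
    u=np.array([*d2(th1+YAW+np.pi/2)])
    for a in np.arange(a0,9.1,1.5):
        r=np.radians(a)
        hit=robot.move_linear(kp(th1+r,z),velocity=.03,frame=Rk(th1+r,f),threshold=18)
        robot.pause(.1);s=robot.get_state();ft=-s['force'][:2]@u
        print('a %.1f ft %.1f Fz %.1f'%(a,ft,s['force'][2]),end='; ')
        if hit or ft>push: print('stop at',a,hit);ok=True;break
    robot.gripper_to(.06)
    p=robot.get_state()['ee_pos'].copy();p[2]=.28
    robot.move_linear(p,velocity=.2);st()
    return ok
"""
open('h.py','w').write(s)
E
python3 patch.py; python3 - <<'E'
from h import *
p=robot.get_state()['ee_pos'].copy()
p[2]=.2;robot.move_linear(p,velocity=.15,threshold=15)
robot.gripper_to(.034);st()
th1=np.radians(135);f=1
print('cur',np.degrees(np.arctan2(p[1]-AX[1],p[0]-AX[0])-YAW))
finish(th1,.2,f,a0=-4)
s=grab('scene','pics/s2.png');crop(s,190,130,370,250,4,'pics/s2c.png')
E
```

```text
t9.1 p [ 0.5695 -0.0374  0.2003] F [-6.1 -6.   5.9] M [-1.46  1.72  0.  ] op 0.0343
cur 128.95201145036432
a -4.0 ft -1.8 Fz 0.5; a -2.5 ft 0.5 Fz -0.4; a -1.0 ft -0.3 Fz 0.0; a 0.5 ft 0.3 Fz -0.0; a 2.0 ft -0.1 Fz 0.2; a 3.5 ft 5.7 Fz 0.5; stop at 3.5 False
t12.4 p [ 0.5624 -0.0441  0.2801] F [-0.4  0.1 -0.9] M [-0.02  0.    0.03] op 0.0598
```

View pics/s2c.png

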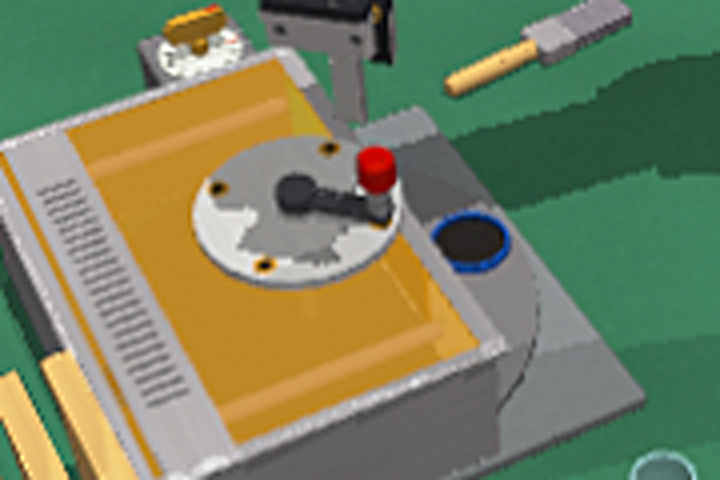

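```bash
cat >> h.py <<'E'
def redk(n,im,x0=0):
    h=cv2.cvtColor(im,cv2.COLOR_BGR2HSV)
    m=((h[:,:,0]<6)|(h[:,:,0]>174))&(h[:,:,1]>170)&(h[:,:,2]>90)
    return [(c,s[:5]) for c,s in blobs(m,30)]
def ring(n,im,c,rad=16):
    H=cv2.cvtColor(im,cv2.COLOR_BGR2HSV)
    m=(H[:,:,0]>100)&(H[:,:,0]<125)&(H[:,:,1]>150)&(H[:,:,2]>60)
    ys,xs=np.where(m);k=np.hypot(xs-c[0],ys-c[1])<rad
    P=np.array([onz(n,(x,y),.036)[:2] for x,y in zip(xs[k],ys[k])])
    A=np.c_[2*P,np.ones(len(P))];q=np.linalg.lstsq(A,(P**2).sum(1),rcond=None)[0]
    return q[:2],np.sqrt(q[2]+q[0]**2+q[1]**2),k.sum()
def tri(a,b):
    (o1,e1),(o2,e2)=ray('scene',a),ray('top',b)
    A=np.c_[e1,-e2];x=np.linalg.lstsq(A,o2-o1,rcond=None)[0]
    p,q=o1+e1*x[0],o2+e2*x[1];return (p+q)/2,np.linalg.norm(p-q)
E
python3 - <<'E'
from h import *
robot.move_ptp([.45,.45,.3],Rd(0))
t=grab('top','pics/t3.png');s=grab('scene','pics/s3.png')
crop(t,305,90,505,250,4,'pics/t3c.png')
for n,im in(('top',t),('scene',s),('scene',cv2.imread('pics/s0.png') if 0 else cv2.imread('pics/scene0.png')),('scene',cv2.imread('pics/s1.png'))):
    for c,k in redk(n,im): print(n,c,k,onz(n,c,.192),onz(n,c,.199))
a=redk('scene',s)[0][0];b=redk('top',t)[0][0];P,e=tri(a,b);print(P,e,np.degrees(np.arctan2(*(P[:2]-AX)[::-1])-YAW))
a=redk('scene',cv2.imread('pics/scene0.png'))[0][0];b=redk('top',cv2.imread('pics/top0.png'))[0][0];print(tri(a,b))
bay=AX-.14*d2(YAW);print('bay',bay)
for n,im in(('top',t),('scene',s)): c=proj(n,[*bay,.036])[0];print(n,c,ring(n,im,c,20))
E
```

```text
top [368.75531915 177.65957447] [363 173  12  11  94] [ 0.56632386 -0.04234124  0.192     ] [ 0.56448499 -0.04141849  0.199     ]
scene [283.87209302 171.94186047] [280 167   9  11  86] [ 0.56316338 -0.04107757  0.192     ] [ 0.56614293 -0.03401099  0.199     ]
scene [277.14444444 177.23333333] [273 172   9  12  90] [ 0.58936735 -0.03115427  0.192     ] [ 0.59212978 -0.02416991  0.199     ]
scene [283.37777778 172.14444444] [279 167  10  12  90] [ 0.56475901 -0.04104074  0.192     ] [ 0.56772534 -0.03397446  0.199     ]
[ 0.56469562 -0.04118896  0.19324609] 0.003139084846574838 135.31485883308417
(array([ 0.59277811, -0.02543137,  0.19875911]), np.float64(0.002324355086725749))
bay [ 0.47014375 -0.08490036]
top [378.09427461 223.3240499 ] (array([ 0.46995549, -0.08591834]), np.float64(0.030070916808096242), np.int64(95))
scene [306.96379818 189.5345094 ] (array([ 0.47042745, -0.08302374]), np.float64(0.029884777224574104), np.int64(71))
```

View pics/t3c.png

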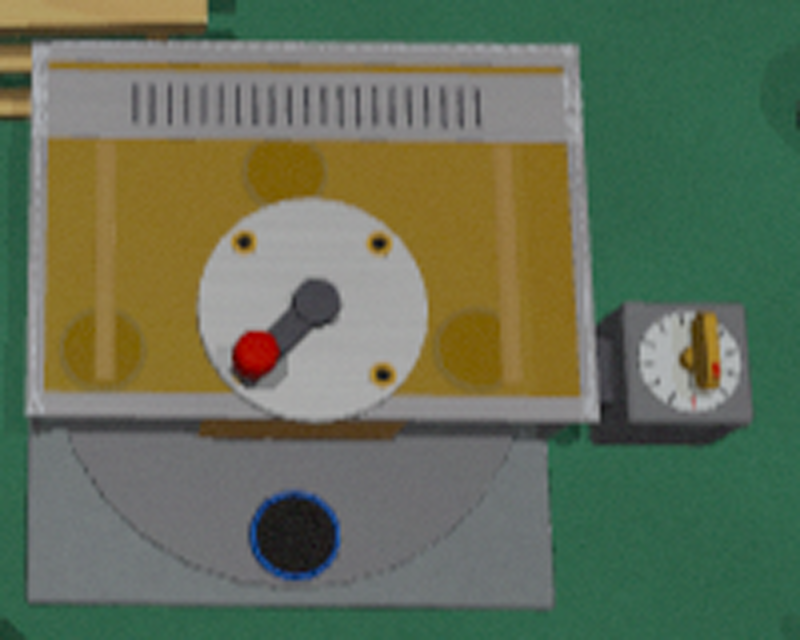

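Locked: the knob triangulates to 135.3° at z 0.193 (it was 0.199), and a nest sits at (0.470, −0.085). Now I'll measure the jars.

```bash
cat >> h.py <<'E'
def jars(n,im,v=125):
    H=cv2.cvtColor(im,cv2.COLOR_BGR2HSV)
    m=(H[:,:,0]>88)&(H[:,:,0]<112)&(H[:,:,1]>25)&(H[:,:,1]<110)&(H[:,:,2]>v)
    m=cv2.morphologyEx(m.astype(np.uint8),cv2.MORPH_OPEN,np.ones((5,5),np.uint8))
    return [(c,s[:5],onz(n,c,.003)[:2]) for c,s in blobs(m,60)]
E
python3 - <<'E'
from h import *
t=cv2.imread('pics/t3.png');s=cv2.imread('pics/s3.png')
H=cv2.cvtColor(t,cv2.COLOR_BGR2HSV);print(H[216,231],H[221,275],H[176,266]);H=cv2.cvtColor(s,cv2.COLOR_BGR2HSV);print(H[264,355],H[293,317],H[302,377])
for n,im in(('top',t),('scene',s)):
    for j in jars(n,im):print(n,j)
crop(t,180,150,300,240,6,'pics/t3j.png')
E
```

```text
[ 94  51 170] [ 89  55 154] [ 94  56 150]
[ 93  62 197] [ 94  62 199] [ 94  63 198]
top (array([265.5308642 , 175.54938272]), array([259, 169,  14,  14, 162], dtype=int32), array([0.62692829, 0.24924086]))
top (array([230.48809524, 215.82738095]), array([224, 209,  14,  14, 168], dtype=int32), array([0.50333068, 0.35242722]))
top (array([274.4494382 , 220.85955056]), array([268, 214,  14,  15, 178], dtype=int32), array([0.48627095, 0.22029148]))
scene (array([354.3960396, 263.0049505]), array([347, 255,  16,  16, 202], dtype=int32), array([0.4817616 , 0.21642775]))
scene (array([316.82589286, 292.5       ]), array([309, 285,  17,  16, 224], dtype=int32), array([0.62306401, 0.24682521]))
scene (array([376.28251121, 301.30493274]), array([368, 294,  17,  16, 223], dtype=int32), array([0.49942866, 0.3510791 ]))
```

View pics/s3.png

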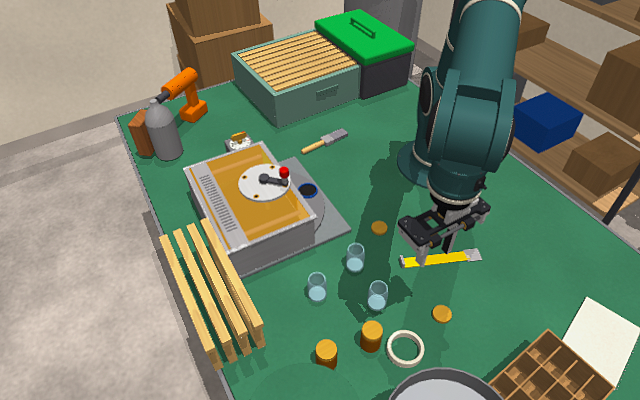

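View pics/t3.png

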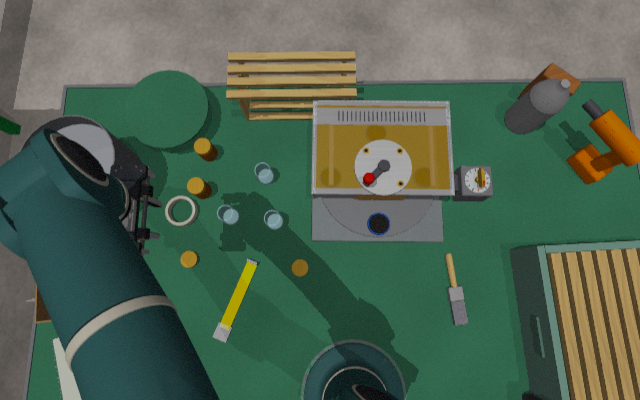

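```bash
cat >> h.py <<'E'
BAY=np.array([.4701,-.0851])
def findjars():
    t=grab('top');s=grab('scene');J=[]
    jt=jars('top',t);js=jars('scene',s)
    for a in jt:
        for b in js:
            if np.linalg.norm(a[2]-b[2])<.012:J.append((a[2]+b[2])/2)
    print('top',[x[2].round(3) for x in jt],'scene',[x[2].round(3) for x in js]);return J
def pick(xy,lift=.09):
    c=[]
    for k in(0,1):
        R1,R2=Rd(YAW+(np.pi if k else 0)),Rd(YAW+np.pi/2+(np.pi if k else 0))
        q=[robot.ik([*xy,.04],R1),robot.ik([*xy,.04],R2),robot.ik([*BAY,.068],R2)]
        if any(v is None for v in q):continue
        c.append((max(abs(v[6]) for v in q)+ (10 if abs(q[0][6]-q[1][6])>2 else 0),k,R1,R2))
    c.sort(key=lambda v:v[0]);_,k,R1,R2=c[0];print([x[:2] for x in c])
    robot.gripper_to(.094)
    robot.move_ptp([*xy,.17],R1)
    if robot.move_linear([*xy,.04],velocity=.12,threshold=15): print('CONTACT')
    robot.gripper_to(.045);st()
    robot.gripper_to(.080)
    robot.move_linear([*xy,.041],velocity=.1,frame=R2)
    robot.gripper_to(.045);st()
    robot.move_linear([*xy,lift],velocity=.1);return st()
def place(z=.0685):
    s=robot.get_state();p=s['ee_pos']
    if p[0]>.52: robot.move_linear([.47,max(p[1],.2),.09],velocity=.15)
    robot.move_linear([*BAY,.09],velocity=.15);st()
    robot.pause(.2)
    print('thr',robot.move_linear([*BAY,z],velocity=.03,threshold=10));return st()
def release():
    robot.gripper_to(.07);p=robot.get_state()['ee_pos'].copy();p[2]=.2
    robot.move_linear(p,velocity=.15);robot.gripper_to(.094);st()
E
python3 - <<'E'
from h import *
print(findjars())
pick([.484,.2184])
place()
E
```

```text
top [array([0.627, 0.249]), array([0.503, 0.352]), array([0.487, 0.22 ])] scene [array([0.482, 0.216]), array([0.623, 0.247]), array([0.499, 0.351])]
[array([0.62500653, 0.24801508]), array([0.50139283, 0.35175263]), array([0.48432797, 0.21834371])]
[(np.float64(1.8851900617414934), 0), (np.float64(12.525451562541884), 1)]
t18.2 p [0.484  0.2184 0.04  ] F [-0.1 -0.2  0. ] M [-0.03  0.04  0.02] op 0.0517
t21.1 p [0.484  0.2185 0.041 ] F [ 0.1  0.7 -0.4] M [ 0.22 -0.   -0.01] op 0.0515
t21.7 p [0.4838 0.2183 0.0897] F [-0.3 -0.1 -1.6] M [0.   0.03 0.02] op 0.0519
t23.9 p [ 0.4701 -0.0845  0.09  ] F [ 0.2  0.6 -0.7] M [-0.01 -0.    0.02] op 0.0514
thr True
t24.8 p [ 0.4699 -0.0851  0.0689] F [-1.6 -0.2  7.9] M [-0.09  0.35 -0.  ] op 0.0520
```

```bash
python3 - <<'E'
from h import *
release()
robot.move_ptp([.45,.45,.3],Rd(0))
t=grab('top','pics/t4.png');s=grab('scene','pics/s4.png')
a=cv2.resize(t[180:250,330:430],None,fx=4,fy=4);b=cv2.resize(s[150:220,265:365],None,fx=4,fy=4)
cv2.imwrite('pics/c4.png',np.hstack([a,b]));print(findjars())
E
```

```text
t26.9 p [ 0.4695 -0.085   0.2   ] F [0.7 1.  0.2] M [ 0.01 -0.03 -0.04] op 0.0939
top [array([0.655, 0.262]), array([0.503, 0.352]), array([ 0.475, -0.092])] scene [array([ 0.447, -0.133]), array([0.652, 0.26 ]), array([0.499, 0.351])]
[array([0.65367732, 0.26059543]), array([0.5011267 , 0.35178701])]
```

View pics/c4.png

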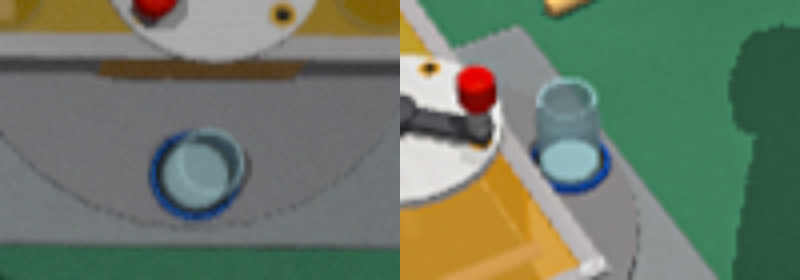

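The jar stands upright in the ring. Jar A was knocked to (0.654, 0.261), so I'll use that position. Next is the swing from 135° to 225°.

```bash
python3 - <<'E'
from h import *
swing(np.radians(135),np.radians(225),.192,.0098)
s=grab('scene','pics/s5.png');crop(s,190,130,370,250,4,'pics/s5c.png')
E
```

```text
flip 0 [-2.26 -1.38 -0.53]
flip 1 [0.77 1.62 2.45]
t32.8 p [ 0.5656 -0.0414  0.1926] F [0.5 0.3 0.2] M [ 0.07  0.18 -0.02] op 0.0600
t33.4 p [ 0.5654 -0.0413  0.1921] F [ 0.6 -0.4  1.6] M [ 0.15  0.16 -0.  ] op 0.0282
t33.9 p [ 0.5651 -0.0414  0.2016] F [  1.3  -2.4 -10.7] M [-0.52 -0.28  0.01] op 0.0276
t35.9 p [ 0.5572 -0.1229  0.2019] F [  8.5   7.3 -10.5] M [ 1.36 -1.91 -0.02] op 0.0283
t36.3 p [ 0.556  -0.1244  0.2022] F [ 0.3  0.8 -0.2] M [-0.03  0.17  0.  ] op 0.0340
a -8.0 ft 0.9 Fz 0.9; a -6.5 ft -0.4 Fz -0.4; a -5.0 ft 1.2 Fz -1.0; a -3.5 ft 0.3 Fz -0.3; a -2.0 ft 0.1 Fz -0.5; a -0.5 ft 0.3 Fz -0.2; a 1.0 ft -0.1 Fz -0.7; a 2.5 ft 1.2 Fz 1.0; a 4.0 ft 8.1 Fz 4.8; stop at 4.0 False
t40.5 p [ 0.5662 -0.1364  0.2801] F [-0.2 -0.4  0.1] M [-0.07  0.12 -0.02] op 0.0598
```

View pics/s5c.png

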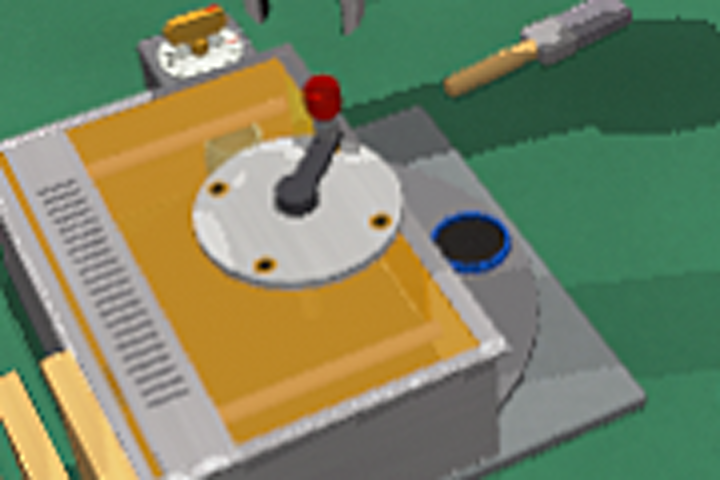

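The nest is in the bay and the force rose at the hole. I'll verify that the pin is home, then handle the second jar.

```bash
cat >> h.py <<'E'
def checklock(tag):
    t=grab('top',f'pics/{tag}t.png');s=grab('scene',f'pics/{tag}s.png')
    a=[c for c,k in redk('scene',s) if 220<c[0]<320 and 130<c[1]<230];b=[c for c,k in redk('top',t) if 340<c[0]<430 and 130<c[1]<210]
    if a and b:
        P,e=tri(a[0],b[0]);print('knob',P.round(4),'err %.4f'%e,'ang %.1f'%np.degrees(np.arctan2(*(P[:2]-AX)[::-1])-YAW))
    else: print('knob not in both',a,b)
    for n,im in(('top',t),('scene',s)):
        try: print(n,'ring',ring(n,im,proj(n,[*BAY,.036])[0],20))
        except Exception as e: print(n,e)
    return t,s
E
python3 - <<'E'
from h import *
robot.move_ptp([.45,.45,.3],Rd(0))
checklock('l2')
J=findjars();print(J)
E
```

```text
knob [ 0.5634 -0.133   0.1936] err 0.0026 ang -134.8
top ring (array([ 0.46992384, -0.08553316]), np.float64(0.030216716133909038), np.int64(94))
scene ring (array([ 0.47030875, -0.08284213]), np.float64(0.02992839936084549), np.int64(73))
top [array([0.655, 0.262]), array([0.503, 0.352])] scene [array([0.652, 0.26 ]), array([0.499, 0.351])]
[array([0.6532638 , 0.26057349]), array([0.5011267 , 0.35178701])]
```

```bash
python3 - <<'E'
from h import *
pick([.6535,.2606])
place()
E
```

```text
[(np.float64(1.5169945575847192), 0), (np.float64(12.233309165444442), 1)]
t46.8 p [0.6535 0.2606 0.04  ] F [-0.1 -0.2  0.5] M [-0.07  0.02 -0.  ] op 0.0517
t49.7 p [0.6535 0.2607 0.041 ] F [-0.6  0.  -0. ] M [ 0.22 -0.01  0.03] op 0.0514
t50.3 p [0.6535 0.2604 0.09  ] F [-0.2  0.8 -2. ] M [0.03 0.04 0.  ] op 0.0516
t54.1 p [ 0.4701 -0.0846  0.09  ] F [-0.   0.  -1.3] M [0.05 0.05 0.01] op 0.0516
thr True
t55.0 p [ 0.4699 -0.0851  0.0688] F [-1.7 -0.5  7. ] M [-0.07  0.2  -0.02] op 0.0513
```

```bash
python3 - <<'E'
from h import *
release()
robot.move_ptp([.45,.45,.3],Rd(0))
t=grab('top','pics/t6.png');s=grab('scene','pics/s6.png')
a=cv2.resize(t[180:250,330:430],None,fx=4,fy=4);b=cv2.resize(s[150:220,265:365],None,fx=4,fy=4)
cv2.imwrite('pics/c6.png',np.hstack([a,b]));print(findjars())
E
```

```text
t57.1 p [ 0.4695 -0.085   0.2   ] F [-0.1  0.5  0.1] M [ 0.02 -0.04 -0.05] op 0.0941
top [array([0.503, 0.352]), array([ 0.475, -0.092])] scene [array([ 0.447, -0.133]), array([0.499, 0.351])]
[array([0.5011267 , 0.35178701])]
```

View pics/c6.png

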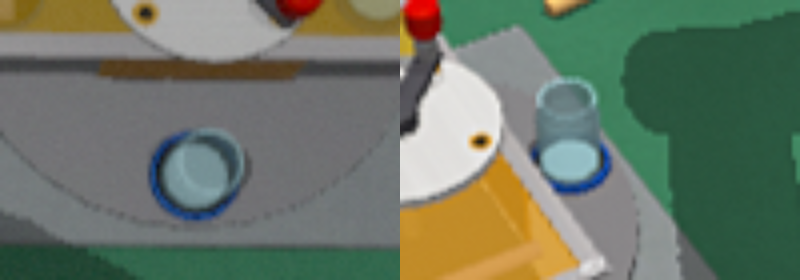

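Jar 2 is seated the same way as the first. Next is the swing from 225° to 315°.

```bash
python3 - <<'E'
from h import *
swing(np.radians(225),np.radians(315),.192,.0098)
robot.move_ptp([.45,.45,.3],Rd(0))
t,s=checklock('l3');crop(t,305,90,505,250,4,'pics/l3c.png')
J=findjars();print(J)
E
```

```text
flip 0 [-0.8  -0.08  0.61]
flip 1 [ 2.11  2.75 -2.34]
t63.4 p [ 0.5633 -0.1332  0.1926] F [ 0.6 -0.4 -0.3] M [-0.02  0.08  0.04] op 0.0601
t64.0 p [ 0.563  -0.1331  0.1921] F [-1.5  1.4  2.9] M [ 0.28  0.56 -0.02] op 0.0279
t64.5 p [ 0.5629 -0.1331  0.2016] F [  2.    2.1 -11.4] M [ 0.4  -0.39  0.  ] op 0.0276
t66.5 p [ 0.6454 -0.1424  0.2012] F [ -2.8   4.2 -11.3] M [1.04 0.72 0.04] op 0.0277
t66.8 p [ 0.6463 -0.143   0.2025] F [-0.1 -0.5  0.1] M [-0.07  0.04 -0.04] op 0.0338
a -8.0 ft -0.1 Fz -0.3; a -6.5 ft 0.2 Fz 0.2; a -5.0 ft 2.1 Fz -0.3; a -3.5 ft -0.4 Fz -0.3; a -2.0 ft -0.8 Fz -0.3; a -0.5 ft 0.8 Fz 0.0; a 1.0 ft 0.7 Fz 0.2; a 2.5 ft 0.7 Fz -0.1; a 4.0 ft 0.3 Fz -0.5; a 5.5 ft 5.5 Fz 1.3; stop at 5.5 False
t71.5 p [ 0.6592 -0.131   0.2802] F [ 0.1 -0.4 -1. ] M [-0.07  0.05 -0.06] op 0.0601
knob [ 0.6558 -0.1345  0.1935] err 0.0027 ang -43.9
top ring (array([ 0.46991376, -0.08550689]), np.float64(0.030226706707792126), np.int64(98))
scene ring (array([ 0.47040488, -0.08286211]), np.float64(0.02977088943806228), np.int64(71))
top [array([0.506, 0.35 ])] scene [array([0.5  , 0.351])]
[array([0.50263955, 0.35081936])]
```

View pics/l3c.png

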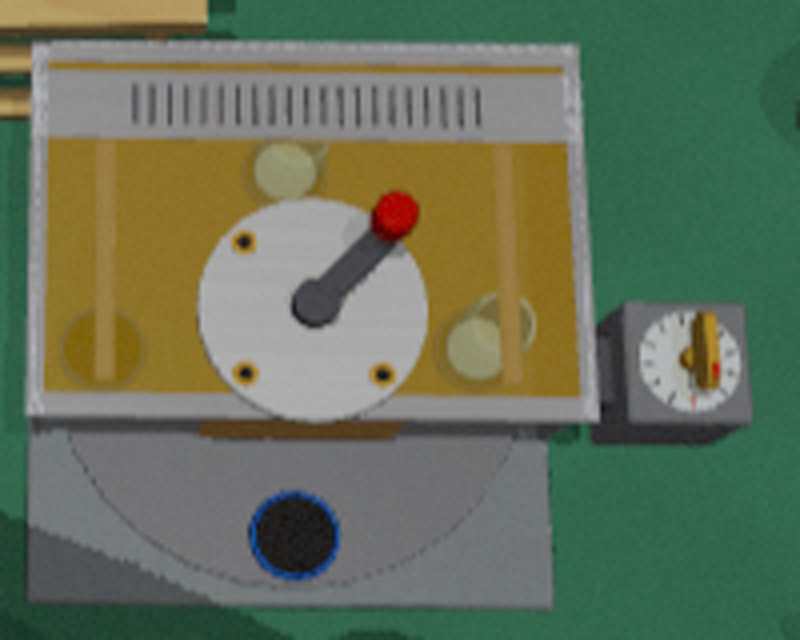

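The pin is home and two jars stand under the hood. Now the third jar.

```bash
python3 - <<'E'
from h import *
pick([.5015,.3516])
s=robot.get_state()
if s['opening']>.049: place()
E
```

```text
[(np.float64(1.1639345173066573), 0), (np.float64(12.558627471720643), 1)]
t77.2 p [0.5015 0.3516 0.04  ] F [1.1 0.  1.9] M [-0.07  0.09  0.  ] op 0.0515
t80.1 p [0.5015 0.3517 0.041 ] F [0.5 0.3 0.9] M [ 0.15 -0.04 -0.04] op 0.0513
t80.8 p [0.5016 0.3513 0.09  ] F [ 0.1  0.1 -1.5] M [ 0.05 -0.04  0.04] op 0.0518
t83.8 p [ 0.4701 -0.0847  0.09  ] F [-0.7 -0.1 -1.4] M [ 0.05  0.01 -0.01] op 0.0513
thr True
t84.7 p [ 0.4699 -0.0849  0.0688] F [-1.1  0.9  7. ] M [-0.11  0.2  -0.02] op 0.0515
```

```bash
python3 - <<'E'
from h import *
release()
robot.move_ptp([.45,.45,.3],Rd(0))
t=grab('top','pics/t7.png');s=grab('scene','pics/s7.png')
a=cv2.resize(t[180:250,330:430],None,fx=4,fy=4);b=cv2.resize(s[150:220,265:365],None,fx=4,fy=4)
cv2.imwrite('pics/c7.png',np.hstack([a,b]));print(findjars())
E
```

```text
t86.8 p [ 0.4695 -0.0851  0.2   ] F [ 0.4 -0.3  0.1] M [-0.02 -0.04  0.01] op 0.0939
top [array([ 0.475, -0.091])] scene [array([ 0.447, -0.132])]
[]
```

View pics/c7.png

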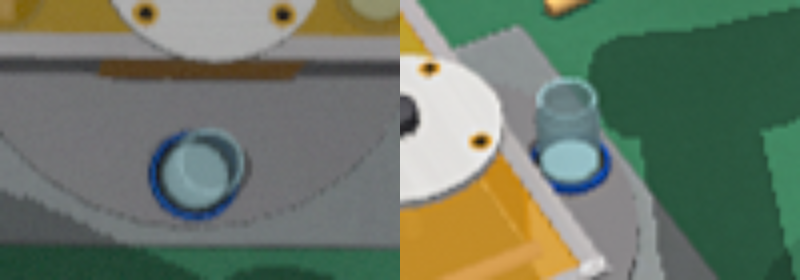

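```bash
python3 - <<'E'
from h import *
swing(np.radians(315),np.radians(405),.192,.0098)
robot.move_ptp([.45,.45,.3],Rd(0))
t,s=checklock('l4');crop(t,305,90,505,250,4,'pics/l4c.png')
print(findjars())
E
```

```text
flip 0 [0.53 1.13 1.78]
flip 1 [-2.41 -1.8  -1.11]
t93.0 p [ 0.6552 -0.1354  0.1926] F [0.8 1.1 0.3] M [-0.03 -0.01 -0.03] op 0.0603
t93.6 p [ 0.6549 -0.1355  0.1922] F [-1.4  0.3  1.9] M [-0.09  0.29  0.04] op 0.0277
t94.1 p [ 0.6546 -0.1357  0.2014] F [  0.9  -2.  -11.3] M [-0.37 -0.15  0.01] op 0.0275
t96.1 p [ 0.6651 -0.0505  0.2023] F [ 12.2   7.1 -10.8] M [ 1.69 -2.77 -0.  ] op 0.0282
t96.5 p [ 0.6644 -0.0526  0.2022] F [-0.  -0.2 -0.4] M [ 0.01  0.04 -0.03] op 0.0338
a -8.0 ft 1.0 Fz 1.0; a -6.5 ft 2.4 Fz 0.7; a -5.0 ft -0.5 Fz 0.7; a -3.5 ft -1.0 Fz 0.9; a -2.0 ft -0.2 Fz 0.4; a -0.5 ft 0.3 Fz -0.1; a 1.0 ft 0.2 Fz 0.1; a 2.5 ft 0.4 Fz -0.2; a 4.0 ft 1.2 Fz 0.5; a 5.5 ft 5.0 Fz 0.3; a 7.0 ft 10.5 Fz 0.3; stop at 7.0 False
t101.4 p [ 0.6513 -0.0381  0.2803] F [-0.2  0.5 -0.9] M [ 0.11 -0.04  0.03] op 0.0600
knob [ 0.6568 -0.0423  0.1933] err 0.0026 ang 46.1
top ring (array([ 0.46989425, -0.08571003]), np.float64(0.030204946520962603), np.int64(96))
scene ring (array([ 0.47010003, -0.08303686]), np.float64(0.029991390481664545), np.int64(75))
top [] scene []
[]
```

View pics/l4c.png

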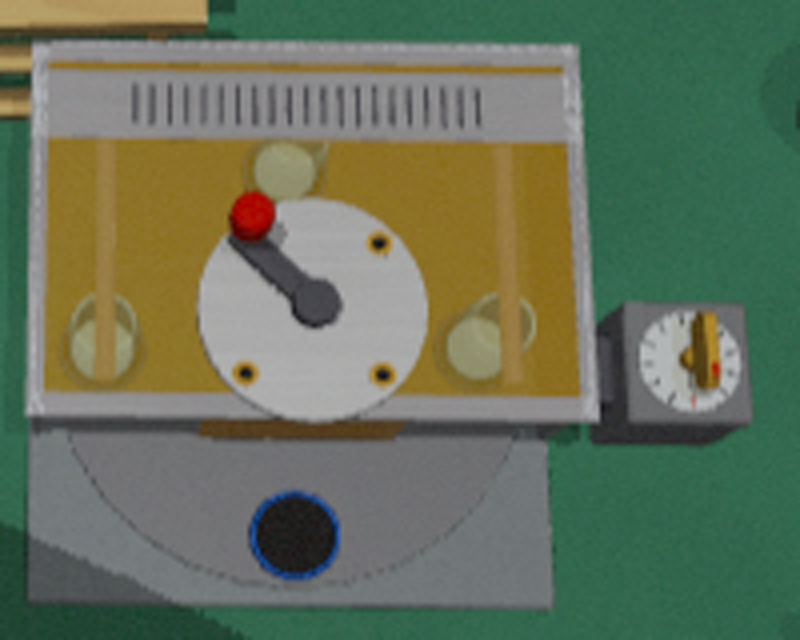

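View pics/l4s.png

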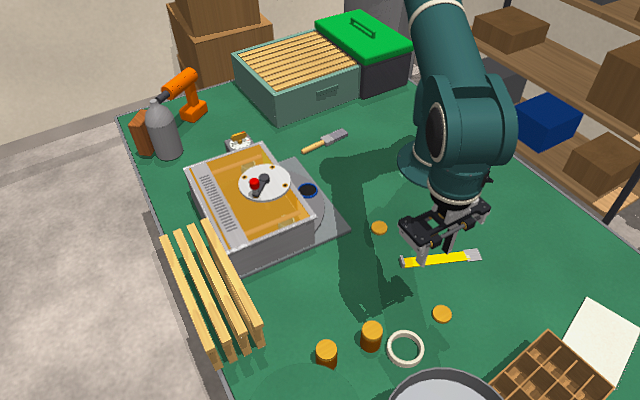

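All three jars are under the hood, the bay is empty and the pin is home. Next I'll measure the key.

```bash
python3 - <<'E'
from h import *
t=cv2.imread('pics/l4t.png');s=cv2.imread('pics/l4s.png')
a=cv2.resize(t[158:208,452:502],None,fx=8,fy=8,interpolation=cv2.INTER_NEAREST);b=cv2.resize(s[122:172,214:264],None,fx=8,fy=8,interpolation=cv2.INTER_NEAREST)
cv2.imwrite('pics/key.png',np.hstack([a,b]))
d=np.array([np.sin(YAW),-np.cos(YAW)])
print('nominal 0.275', AX+.275*d)
for n,im,(x0,y0,x1,y1) in(('top',t,(452,158,502,208)),('scene',s,(214,122,264,172))):
    H=cv2.cvtColor(im,cv2.COLOR_BGR2HSV)
    m=np.zeros(H.shape[:2],bool);m[y0:y1,x0:x1]=1
    m&=(H[:,:,0]>12)&(H[:,:,0]<32)&(H[:,:,1]>140)
    for c,st_ in blobs(m,15): print(n,c,st_,onz(n,c,.114))
E
```

```text
nominal 0.275 [ 0.60322572 -0.36331407]
top [480.34188034 177.48717949] [475 168  10  19 117] [ 0.58314784 -0.36050983  0.114     ]
scene [238.41509434 136.70754717] [231 132  15  12 106] [ 0.58401296 -0.35919067  0.114     ]
scene [239.36308806 159.64053076] [214 145  50  27 829] [ 0.62729714 -0.2462764   0.114     ]
```

View pics/key.png

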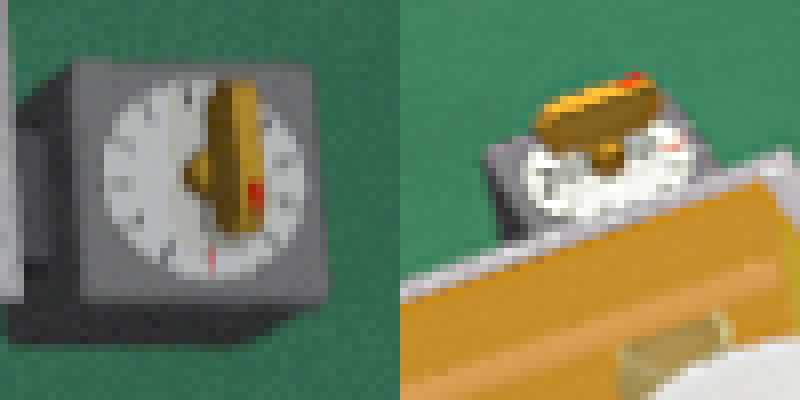

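```bash
python3 - <<'E'
from h import *
t=cv2.imread('pics/l4t.png')
for n,a,b in(('top',(482.4,168),(483.1,186.5)),('scene',(231.4,135.0),(244.7,131.5))):
    A,B=onz(n,a,.127),onz(n,b,.127);print(n,A,B,(A+B)/2,np.linalg.norm(A-B),np.degrees(np.arctan2(*(A-B)[:2][::-1])))
print('dial',onz('top',(477.5,179.9),.086),onz('scene',(604/8-50+214-.5,165/8+122-.5),.086))
# dial mask
H=cv2.cvtColor(t,cv2.COLOR_BGR2HSV);m=(H[:,:,2]>150)&(H[:,:,1]<60);r=np.zeros_like(m);r[163:198,460:496]=1
ys,xs=np.where(m&r);h=cv2.convexHull(np.c_[xs,ys].astype(np.int32));e=cv2.fitEllipse(h);print(e,onz('top',e[0],.086))
# bright face of wing
m=(H[:,:,0]>12)&(H[:,:,0]<32)&(H[:,:,1]>140)&r
print(np.percentile(H[:,:,2][m],[5,50,95]));mb=(m&(H[:,:,2]>165)).astype(np.uint8)|((H[:,:,0]<10)&(H[:,:,1]>170)&r).astype(np.uint8)
ys,xs=np.where(mb);rr=cv2.minAreaRect(np.c_[xs,ys].astype(np.float32));print(rr,onz('top',rr[0],.127))
E
```

```text
top [ 0.60646958 -0.36293746  0.127     ] [ 0.55450386 -0.3598251   0.127     ] [ 0.58048672 -0.36138128  0.127     ] 0.052058845493635715 -3.4274937263561975
scene [ 0.60573264 -0.36395385  0.127     ] [ 0.55921396 -0.35817834  0.127     ] [ 0.5824733 -0.3610661  0.127    ] 0.04687583596956475 -7.077321162859086
dial [ 0.58346071 -0.36418893  0.086     ] [ 0.58366022 -0.3653162   0.086     ]
((476.916748046875, 180.05735778808594), (23.450260162353516, 25.643699645996094), 130.98704528808594) [ 0.58302405 -0.3624925   0.086     ]
[ 79.8  99.  170. ]
((482.876953125, 176.51539611816406), (13.147682189941406, 1.8605209589004517), 82.87498474121094) [ 0.58241673 -0.36191905  0.127     ]
```

```bash
python3 - <<'E'
from h import *
KP=np.array([.5825,-.362])
for a in range(-360,361,30):
    q=robot.ik([*KP,.116],Rd(np.radians(85+a)));print(a,None if q is None else np.round(q,2))
E
```

```text
-360 [ 1.    0.76 -0.76  1.52  0.56  1.1   1.6 ]
-330 [ 1.07  0.81 -0.88  1.51  0.66  1.14  2.06]
-300 [ 1.13  0.86 -1.    1.51  0.76  1.19  2.53]
-270 [ 0.16  0.69  0.53  1.55 -0.39  1.01 -2.43]
-240 [ 0.64  0.64 -0.19  1.53  0.14  0.99 -2.29]
-210 [ 0.67  0.64 -0.23  1.53  0.17  0.99 -1.79]
-180 [ 0.7   0.65 -0.28  1.53  0.2   1.   -1.29]
-150 [ 0.74  0.65 -0.33  1.53  0.24  1.   -0.8 ]
-120 [ 0.77  0.66 -0.39  1.52  0.28  1.01 -0.3 ]
-90 [ 0.83  0.68 -0.48  1.52  0.34  1.02  0.18]
-60 [ 0.9   0.71 -0.59  1.52  0.43  1.05  0.64]
-30 [ 0.95  0.73 -0.67  1.52  0.49  1.07  1.12]
0 [ 1.    0.76 -0.76  1.52  0.56  1.1   1.6 ]
30 [ 1.07  0.81 -0.88  1.51  0.66  1.14  2.06]
60 [ 1.13  0.86 -1.    1.51  0.76  1.19  2.53]
90 [ 0.16  0.69  0.53  1.55 -0.39  1.01 -2.43]
120 [ 0.64  0.64 -0.19  1.53  0.14  0.99 -2.29]
150 [ 0.67  0.64 -0.23  1.53  0.17  0.99 -1.79]
180 [ 0.7   0.65 -0.28  1.53  0.2   1.   -1.29]
210 [ 0.74  0.65 -0.33  1.53  0.24  1.   -0.8 ]
240 [ 0.77  0.66 -0.39  1.52  0.28  1.01 -0.3 ]
270 [ 0.83  0.68 -0.48  1.52  0.34  1.02  0.18]
300 [ 0.9   0.71 -0.59  1.52  0.43  1.05  0.64]
330 [ 0.95  0.73 -0.67  1.52  0.49  1.07  1.12]
360 [ 1.    0.76 -0.76  1.52  0.56  1.1   1.6 ]
```

```bash
python3 - <<'E'
from h import *
KP=np.array([.5825,-.362]);R=Rd(np.radians(85))
robot.gripper_to(.05)
robot.move_ptp([*KP,.27],R);s=st()
robot.move_linear([*KP,.17],velocity=.15)
print(robot.move_linear([*KP,.116],velocity=.05,threshold=12));s=st();print(s['qpos'].round(2))
s0=grab('scene','pics/k1.png');crop(s0,190,90,310,180,6,'pics/k1c.png')
E
```

```text
t107.6 p [ 0.5829 -0.3613  0.2701] F [0.8 0.4 0.5] M [0.05 0.01 0.01] op 0.0503
False
t109.7 p [ 0.5827 -0.3621  0.1164] F [-0.2 -0.4  0. ] M [ 0.05  0.02 -0.04] op 0.0497
[ 0.96  0.73 -0.68  1.52  0.5   1.07  1.64]
```

View pics/k1c.png

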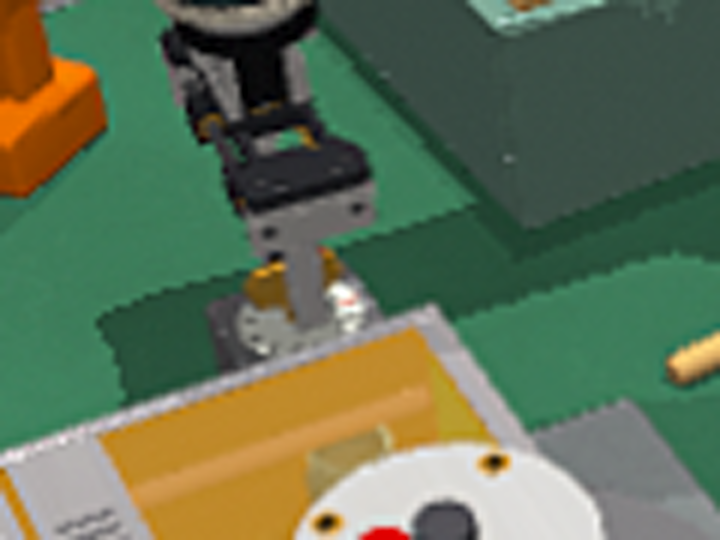

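The fingers straddle the wing, so I'll grip it and wind.

```bash
cat >> h.py <<'E'
def turn(total,step=30,mstop=.5):
    """rotate joint 7 by -total deg in steps, watching Mz"""
    q=robot.get_state()['qpos'].copy();m0=robot.get_state()['moment'][2];q7=q[6];done=0
    while done<total-1e-6:
        d=min(step,total-done);q[6]-=np.radians(d);robot.goto_joints(q);robot.pause(.1);done+=d
        s=robot.get_state();print('%.0f Mz %.3f F %s op %.4f'%(done,s['moment'][2]-m0,s['force'].round(1),s['opening']))
        if abs(s['moment'][2]-m0)>mstop: print('STOP');break
    return done
E
python3 - <<'E'
from h import *
robot.gripper_to(.004);s=st()
turn(180);st()
E
```

```text
t110.4 p [ 0.5826 -0.3612  0.116 ] F [-0.7  5.3  1.9] M [ 1.41  0.22 -0.04] op 0.0165
30 Mz -0.007 F [-0.   4.2  0.8] op 0.0161
60 Mz -0.026 F [ 1.7  4.6 -0.1] op 0.0163
90 Mz 0.006 F [ 3.1  4.5 -1.1] op 0.0160
120 Mz 0.057 F [ 4.4  3.7 -1.5] op 0.0162
150 Mz 0.030 F [ 5.9  2.7 -2.7] op 0.0165
180 Mz 0.056 F [ 6.5  2.  -3.5] op 0.0161
t114.5 p [ 0.5835 -0.3612  0.1161] F [ 6.5  2.  -3.5] M [ 0.41 -1.5   0.02] op 0.0161
```

```bash
python3 - <<'E'
from h import *
s0=grab('scene','pics/k2.png');crop(s0,190,90,310,180,6,'pics/k2c.png')
t0=grab('top','pics/k2t.png')
E
```

```text
(no output)
```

View pics/k2c.png

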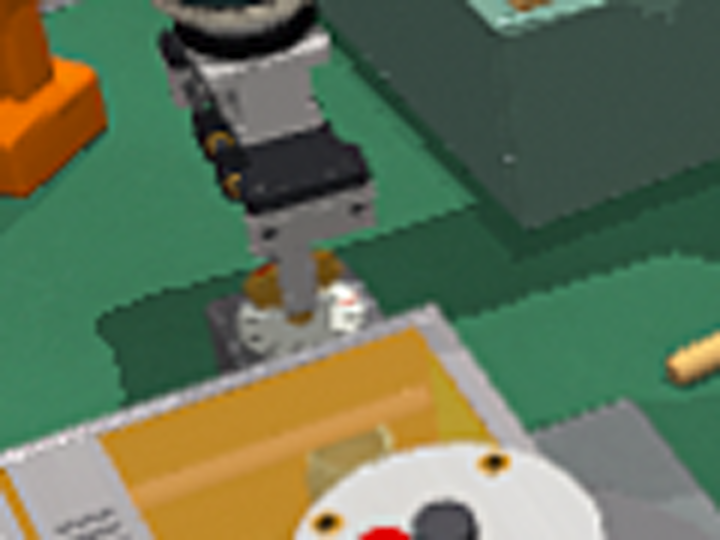

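```bash
python3 - <<'E'
from h import *
KP=np.array([.5837,-.3608])
robot.gripper_to(.05)
robot.move_linear([*robot.get_state()['ee_pos'][:2],.165],velocity=.15)
q=robot.get_state()['qpos'].copy();q[6]+=np.pi;robot.goto_joints(q)
robot.move_linear([*KP,.165],velocity=.1,frame=Rd(np.radians(85)))
print(robot.move_linear([*KP,.116],velocity=.08,threshold=12));st()
robot.gripper_to(.004);s=st()
turn(120);turn(60,6,.2);st()
s0=grab('scene','pics/k3.png');crop(s0,190,90,310,180,6,'pics/k3c.png')
E
```

```text
False
t119.5 p [ 0.5839 -0.3608  0.1163] F [0.5 0.2 0.7] M [ 0.02 -0.03 -0.03] op 0.0496
t120.2 p [ 0.5837 -0.3611  0.1161] F [-0.  -2.6  1.3] M [-0.52 -0.02  0.02] op 0.0162
30 Mz 0.006 F [-0.9 -3.4  0.5] op 0.0162
60 Mz -0.053 F [-2.5 -4.9  1.3] op 0.0164
90 Mz 0.017 F [-3.7 -4.4  2.4] op 0.0161
120 Mz -0.005 F [-5.9 -3.5  3.3] op 0.0160
6 Mz 0.002 F [-3.7 -2.5  4.4] op 0.0163
12 Mz 0.064 F [-4.1 -2.8  3.7] op 0.0162
18 Mz 0.112 F [-4.8 -2.4  3.9] op 0.0157
24 Mz 0.095 F [2.3 0.5 1.3] op 0.0160
30 Mz 0.052 F [-3.7 -0.2  4.6] op 0.0160
36 Mz 0.360 F [-1.1  0.9  4.6] op 0.0166
STOP
t125.0 p [ 0.5831 -0.3612  0.1161] F [-1.1  0.9  4.6] M [0.32 0.58 0.38] op 0.0166
```

View pics/k3c.png

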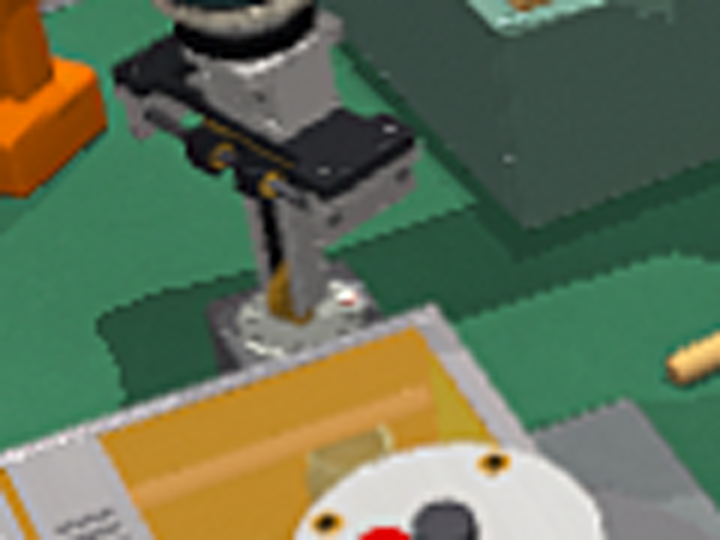

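```bash
python3 - <<'E'
from h import *
turn(6,6,.9);
robot.gripper_to(.05);p=robot.get_state()['ee_pos'].copy();p[2]=.2
robot.move_linear(p,velocity=.2);robot.gripper_to(.094)
robot.move_ptp([.45,.35,.3],Rd(0))
t=grab('top','pics/k4t.png');s=grab('scene','pics/k4s.png')
a=cv2.resize(t[158:208,452:502],None,fx=8,fy=8,interpolation=cv2.INTER_NEAREST);b=cv2.resize(s[122:172,214:264],None,fx=8,fy=8,interpolation=cv2.INTER_NEAREST)
cv2.imwrite('pics/key4.png',np.hstack([a,b]));st()
E
```

```text
6 Mz 0.334 F [4.9 3.8 1.3] op 0.0186
t130.2 p [0.4505 0.3495 0.2999] F [-0.1 -0.7  0.3] M [-0.03  0.07 -0.02] op 0.0939
```

View pics/key4.png

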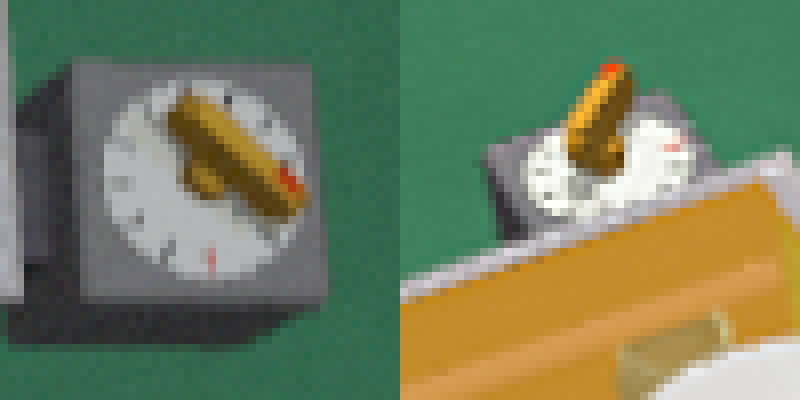

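```bash
python3 - <<'E'
from h import *
out={}
for tag,ft,fs in(('before','pics/l4t.png','pics/l4s.png'),('after','pics/k4t.png','pics/k4s.png')):
  for n,f,(x0,y0,x1,y1) in(('top',ft,(470,160,494,190)),('scene',fs,(228,126,256,142))):
    im=cv2.imread(f);H=cv2.cvtColor(im,cv2.COLOR_BGR2HSV);r=np.zeros(H.shape[:2],bool);r[y0:y1,x0:x1]=1
    red=((H[:,:,0]<9)|(H[:,:,0]>172))&(H[:,:,1]>150)&r&(H[:,:,2]>120)
    ys,xs=np.where(red);
    if len(xs)==0: print(n,'none');continue
    P=onz(n,(xs.mean(),ys.mean()),.127)[:2];v=P-np.array([.5833,-.3613]);print(tag,n,len(xs),P.round(4),np.hypot(*v).round(4),np.degrees(np.arctan2(*v[::-1])).round(1))
t,s=checklock('l5');print(findjars())
E
```

```text
before top 5 [ 0.5676 -0.3625] 0.0158 -175.8
before scene 1 [ 0.5631 -0.3638] 0.0203 -172.8
after top 3 [ 0.5725 -0.374 ] 0.0167 -130.4
after scene 2 [ 0.5713 -0.3754] 0.0185 -130.4
knob [ 0.6568 -0.0423  0.1932] err 0.0024 ang 46.1
top ring (array([ 0.46984537, -0.08579276]), np.float64(0.03012390090292665), np.int64(95))
scene ring (array([ 0.47010003, -0.08303686]), np.float64(0.029991390481664545), np.int64(75))
top [] scene []
[]
```

```bash
python3 - <<'E'
import cv2
t=cv2.imread('pics/l5t.png');cv2.imwrite('pics/l5c.png',cv2.resize(t[90:250,305:505],None,fx=4,fy=4))
E
```

```text
(no output)
```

View pics/l5t.png

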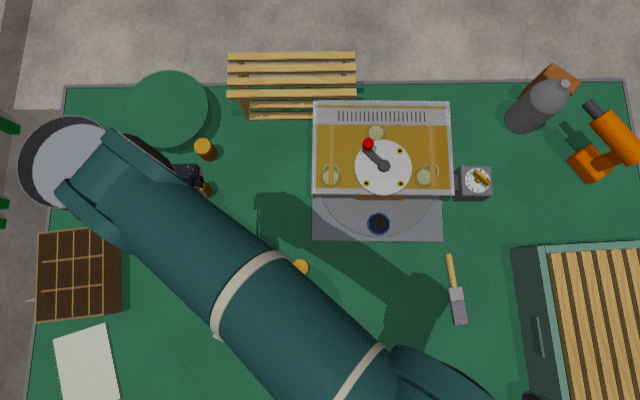

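View pics/l5c.png

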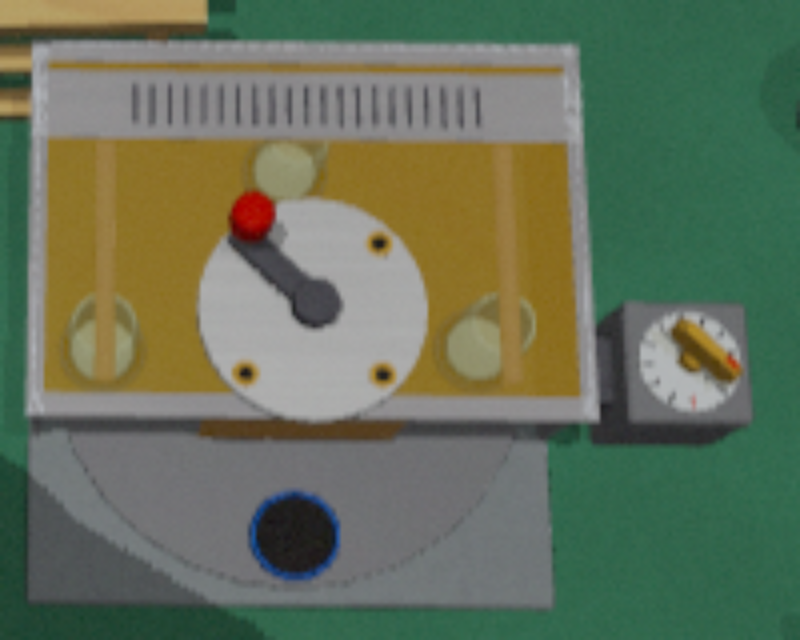

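Comparing the red mark before and after gives 314.6° clockwise, or 5.49 rad, which agrees with the stop at 5.5. The pin is home, the bay is empty and three jars stand under the hood.

```bash
python3 - <<'E'
from h import *
print(st()['time'],robot.sign_off())
E
```

```text
t130.4 p [0.4502 0.3498 0.3   ] F [ 0.2 -1.  -0.1] M [-0.09  0.05 -0.06] op 0.0941
the job is handed in; nothing more can be done
130.3583 None
```

I loaded all three jars into the steriliser, indexed the crank to a hole before the first jar and after each one, and then wound the timer key to its stop. I handed the job in at about 130 s.

**Last checks, all in agreement:**
- **Jars:** all three show upright in nests under the hood, none are left on the bench, and the bay is empty.
- **Pin:** the knob stands at 46° with its height at 0.193 m, against 0.192 m for home. With the pin up on the plate it measured 0.199 m.
- **Key:** it turned about 314.6° clockwise (5.49 rad, stop at 5.5). The winding torque rose sharply at the end, which confirms the stop.

**What went off plan:**
- **First crank swing:** it stopped short of the hole on a false force trigger, so I pushed it on with smaller steps until the pin snapped in.
- **One jar was knocked aside:** it moved about 3 cm during the run; I measured it again before picking it up.
- **Key grip:** it read 16 mm across instead of the wing's 10 mm, and the gripper had to turn more than the key did. I checked the key's angle by camera for that reason.
- **Camera mismatch:** the two views differed by 2–5 mm throughout, so I averaged them.

The arm hid part of the bench in the final top view, so I didn't recheck the other objects at the end. I never touched them on purpose.

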